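Load a spindle set into its inspection nests

TASK

Get the spindle set ready for measuring: put the flanged shaft, the bearing ring, the stepped pin and the parallel key each into the nest whose pocket is made for it, seated flat on the pocket floor and standing the way up it stands now. Set the parts down rather than dropping them, and leave the setting ring (the smaller ring with the black band) where it is.

Things in the scene. Friction and masses are not known exactly. Their poses are not given: they have to be found in the camera images.
- flanged_shaft: Turned steel shaft standing on its flange, 190 g. Flange 42 mm diameter and 8 mm high, then a 23 mm diameter shank from 8 to 34 mm height, then a 16 mm diameter journal up to 50 mm. Origin: centre of its underside, z up along the shaft.
- bearing_ring: Plain steel ring lying flat, 60 mm outside diameter, 14 mm high, with a bore of about 24 mm; 180 g; no band. Origin: centre of its underside, z up.
- stepped_pin: Small turned steel pin standing on its thick end, 50 g. 24 mm diameter up to 14 mm height, then 14 mm diameter up to 34 mm. Origin: centre of its underside, z up along the pin.
- parallel_key: Steel parallel key lying flat, 48 mm long with round ends, 16 mm wide, 14 mm high, 80 g. Origin: centre of its underside; x along its length, y across its width, z up. The same either way round.
- setting_ring: Look-alike that stays: setting ring gauge, 49 mm outside diameter, 16 mm high, with a black band round its rim, lying flat among the parts. Not to be moved. Origin: centre of its underside.
- shaft_nest: Round nest for the flanged shaft: 68 mm outside diameter, round pocket of 52 mm diameter. Its origin is the centre of its underside, z up. Stands fast on the bench. Aluminium, 14 mm high; the pocket is 5 mm deep, so its black-lined floor is 9 mm above the origin. 
- ring_nest: Round nest for the bearing ring, the largest: 86 mm outside diameter, round pocket of 70 mm diameter. Its origin is the centre of its underside, z up. Stands fast on the bench. Aluminium, 14 mm high; the pocket is 5 mm deep, so its black-lined floor is 9 mm above the origin. 
- pin_nest: Round nest for the stepped pin, the smallest: 50 mm outside diameter, round pocket of 34 mm diameter. Its origin is the centre of its underside, z up. Stands fast on the bench. Aluminium, 14 mm high; the pocket is 5 mm deep, so its black-lined floor is 9 mm above the origin. 
- key_nest: Rectangular nest for the parallel key: 84 x 52 mm, with a rectangular pocket of 58 x 26 mm, its long side along the nest's x axis. Its origin is the centre of its underside, z up. Stands fast on the bench. Aluminium, 14 mm high; the pocket is 5 mm deep, so its black-lined floor is 9 mm above the origin. 
- stand_post (a point): Obstacle: top of the post of the indicator stand (12 mm diameter post, 255 mm high, on a 55 mm high block of about 60 mm). A clamp lever sticks out of the block 25 mm to the right. Its arm reaches from the post back and left, away from the robot. Fixed; keep the gripper clear of it.
Mind the look-alikes: they are no part of the job. Leave any blue look-alike of the ring_nest alone.

How it is judged:
At the end, for the whole second after the job is handed in: Each of the four parts lies in its own nest: its centre within 10 mm of the nest's centre, its underside on the pocket floor (within 3 mm), upright or flat within 0.12 rad, released and at rest; the setting ring lies within 30 mm of where it was (horizontal distance between flanged_shaft and shaft_nest below 0.01 m and z of flanged_shaft in the frame of shaft_nest between 0.006 and 0.012 m and angle between each of flanged_shaft, bearing_ring, stepped_pin, parallel_key's own z axis and vertical below 0.12 rad and linear speed of each of flanged_shaft, bearing_ring, stepped_pin, parallel_key below 0.02 m/s and horizontal distance between bearing_ring and ring_nest below 0.01 m and z of bearing_ring in the frame of ring_nest between 0.006 and 0.012 m and horizontal distance between stepped_pin and pin_nest below 0.01 m and z of stepped_pin in the frame of pin_nest between 0.006 and 0.012 m and horizontal distance between parallel_key and key_nest below 0.01 m and z of parallel_key in the frame of key_nest between 0.006 and 0.012 m and distance of setting_ring from where it was at the start of the episode below 0.03 m); the robot touches nothing.
It fails at once if the setting ring (the look-alike ring with the black band) is carried off or pushed more than 30 mm (distance of setting_ring from where it was at the start of the episode above 0.03 m).
It fails at once if the flanged shaft is dropped: it falls free of the fingers faster than 0.7 m/s (about 25 mm of fall) (contact force between the fingers and flanged_shaft below 0.05 N and linear speed of flanged_shaft above 0.7 m/s).
It fails at once if the bearing ring is dropped: it falls free of the fingers faster than 0.7 m/s (about 25 mm of fall) (contact force between the fingers and bearing_ring below 0.05 N and linear speed of bearing_ring above 0.7 m/s).
It fails at once if the stepped pin is dropped: it falls free of the fingers faster than 0.7 m/s (about 25 mm of fall) (contact force between the fingers and stepped_pin below 0.05 N and linear speed of stepped_pin above 0.7 m/s).
It fails at once if the parallel key is dropped: it falls free of the fingers faster than 0.7 m/s (about 25 mm of fall) (contact force between the fingers and parallel_key below 0.05 N and linear speed of parallel_key above 0.7 m/s).
It also fails if it takes over 90 s, if anything falls off the work surface, if the arm or the gripper's body presses on something with over 40 N, if the wrist force passes 120 N, or if a joint passes its speed limit or range.

ROBOT

A 7-joint arm with a two-finger parallel gripper is mounted at the origin on the work surface; the furniture and walls round the work are solid. World frame = base frame: x ahead of the robot, y to its left, z up, the work surface at z = 0. Lengths are in m, angles in rad, forces in N, time in s.
With the tool pointing down it reaches from about 0.4 to 0.875 m from the base axis. Payload 6.5 kg.
Tool frame: the origin (TCP) lies at the very end of the fingers, on their centre line; the grasp point (between the pads) lies 19 mm behind it (ctrl.grasp_offset is the z of the grasp point in the tool frame, in m); z points along the fingers, y is the line along which they close (so a half turn about z gives the same grasp; the last joint's range is limited). The gripper opens to 85 mm and grips with 20 to 120 N. Pads are 22 mm wide; open, the fingers measure 114 mm over their backs; the gripper's body (76 mm by 85 mm) begins 54 mm behind the grasp point. The pads swing forward as they close: fully open they stand 13 mm farther back than shut.
Start: joints at [1.117, 0.536, -0.004, 1.538, 0.003, 1.067, -0.071], TCP at [0.246, -0.602, 0.231] pointing down, gripper open.
Joint ranges: [-2.7, 2.7], [-0.37, 2.16], [-1.27, 1.26], [0.24, 2.4], [-1.31, 4.45], [0.19, 1.91], [-2.76, 2.76]. Speed limits (rad/s): [2.39, 2.39, 3.14, 3.14, 3.14, 3.14, 3.14].

INTERFACE

Orientations are given as a unit quaternion [x, y, z, w].
In Python, from rig import ctrl gives the robot as it stands.
- The arm moves only by the shell command python3 -m handwheel 'ROWS' [OPENING]. ROWS is JSON, a list of rows, each an object with "xyz": the shift along the world's x, y, z in m, a list of three; "angular": the turn, a rotation vector about the world's x, y, z in units of 5 degrees (1.0 is 5 degrees), a list of three. In form: [{"xyz": [tx, ty, tz], "angular": [ax, ay, az]}, ...]. A call has 1 to 12 rows; each row shifts and turns the commanded pose from where the row before left it; what a row does not reach is not made up. A row lasts 1/8 s, in which the tool goes at most 62.5 mm and 10.7 degrees, less where a joint would pass 70% of its speed; a pose out of reach is approached as far as the arm can. A call with a gripper value outside its range is refused whole. OPENING is the closure, from 0 (fully open) to 1 (shut), set as the call begins (- or left out, the last holds). The fingers move at their own pace and stop on an object; the grip force is fixed at half the most. Time passes only in rows, so rows that do not move let the fingers close. It gives the time, the measured TCP pose, the force, the opening and the grip force at its end, in the units of the state.
- ctrl.get_obs(): the state, without advancing time (a new reading comes with each control period).
- ctrl.read_camera(name): name is "scene" or "top"; returns a dict with "color" (420x560x3 uint8, red, green, blue), "z_map" (420x560 float32, m along the optical axis (not along the pixel's ray), 0 where there is no reading), "camera_matrix" (3x3 intrinsics, pixels), "R" (3x3) and "t" (3): a world point X has camera coordinates R X + t. Camera axes: x right, y down, z forward; pixel columns grow to the right and rows downward; lengths in m; the calibration is good to about 2 mm. A picture is of the moment at which its call begins.
- ctrl.close_job(): hands the job in; it is judged then, once.
The state is a dict: "time_s": time; "joint_positions": joint angles; "qvel": joint speeds; "tau": joint torques, N m; "ee_pos": TCP position; "ee_rot": TCP orientation; "wrist_force": force on the tool from outside, world axes, zero at the start; "ft_torque": the same for the moment, N m; "grip_width": finger opening in m; "grip_force": force on a finger pad.
Only numpy, scipy, OpenCV 4.12 (cv2) and the standard library are available. Lean on these libraries where they do the work, as an engineer would, in place of code of your own. Each camera call takes 0.05 s, during which the arm holds its last target. There are 200 camera calls.

## Working session

There is one attempt and no reset: what is moved stays moved. The work goes in short steps, Python scripts to look and compute and a shell command to move; the robot and the scene stay as the last step left them, time stands still between calls to the robot, and variables do not carry over. Pictures are saved under pics/ and viewed, at most 14 in all, crops included, and the job is handed in when it is done.

```bash
ls; mkdir -p pics; python3 - <<'E'
from rig import ctrl
import cv2,numpy as np
for n in("top","scene"):
    c=ctrl.read_camera(n); np.savez(f"pics/{n}0.npz",**c)
    cv2.imwrite(f"pics/{n}0.png",cv2.resize(c["color"][:,:,::-1],(784,588)))
    print(n,c["camera_matrix"],c["R"],c["t"],-c["R"].T@c["t"])
o=ctrl.get_obs();print(o, ctrl.grasp_offset)
E
```

```text
pics
top [[432.88206019   0.         283.0703297 ]
 [  0.         432.88206019 221.27295086]
 [  0.           0.           1.        ]] [[ 7.00827394e-04 -9.99993967e-01  3.40225364e-03]
 [-9.85910543e-01 -1.26005121e-03 -1.67268684e-01]
 [ 1.67271962e-01 -3.23709126e-03 -9.85905478e-01]] [-0.0955344   0.563811    1.19295455] [ 0.35638631 -0.09096169  1.27077338]
scene [[441.27126415   0.         270.75353427]
 [  0.         441.27126415 208.54906329]
 [  0.           0.           1.        ]] [[-0.75836331 -0.65147414  0.02159939]
 [-0.44081532  0.48816764 -0.75324246]
 [ 0.48017386 -0.58075279 -0.65738821]] [0.35858475 0.41694885 0.73484863] [0.10287986 0.45683315 0.7893992 ]
{'time_s': 0.1, 'joint_positions': array([ 1.11683707,  0.53714742, -0.00442464,  1.53876546,  0.00258738,
        1.06730122, -0.07121207]), 'qvel': array([ 0.00059594, -0.00086133, -0.00041667, -0.00189419,  0.00055859,
       -0.00034244,  0.00086655]), 'tau': array([ 1.29957665e-03, -5.84565604e+01,  1.05146863e+00, -2.59776521e+01,
        1.27364983e-02,  4.62805911e-03, -4.22505380e-06]), 'ee_pos': array([ 0.24554044, -0.60122054,  0.23046733]), 'ee_rot': array([ 9.81259825e-01,  1.92687578e-01, -2.11791786e-04, -7.79607146e-04]), 'wrist_force': array([-0.01099985,  0.3757186 ,  0.15938255]), 'ft_torque': array([ 0.02728268, -0.04323509,  0.02549311]), 'grip_force': 0.0, 'grip_width': 0.0854901459965615} -0.0187
```

View pics/top0.png

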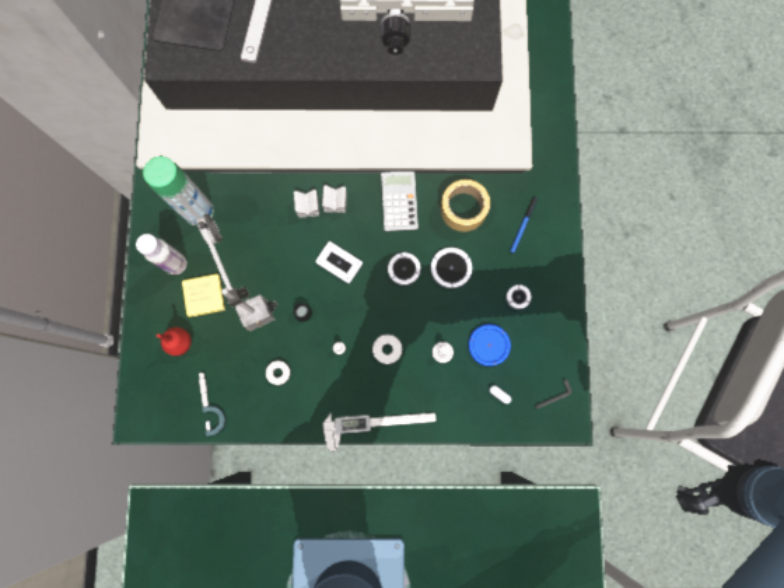

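View pics/scene0.png

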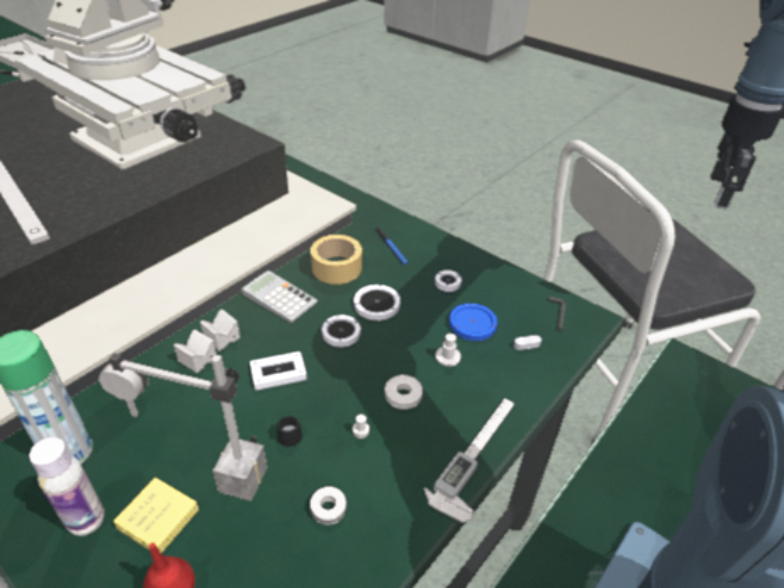

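Top view (784-px scale): the nests are at (404,268) shaft, (452,267) ring, (519,296) pin and (340,262) key. The parts are the shaft (442,351), pin (340,348) and key (500,395). Two rings could be the bearing ring, (388,349) and (278,372), and there is a blue dish at (490,345) to leave alone. I'll measure these and look at enlarged crops.

```bash
cat > h.py <<'E'
import numpy as np,cv2
def cloud(c):
    v,u=np.mgrid[:420,:560];K=c["camera_matrix"];z=c["z_map"]
    P=np.stack([(u-K[0,2])/K[0,0]*z,(v-K[1,2])/K[1,1]*z,z],-1)
    W=(P-c["t"])@c["R"]; W[z==0]=np.nan
    return W
def proj(c,X):
    p=c["camera_matrix"]@(c["R"]@np.asarray(X)+c["t"]);return p[:2]/p[2]
def ray(c,uv,h):
    o=-c["R"].T@c["t"];d=c["R"].T@np.linalg.inv(c["camera_matrix"])@[uv[0],uv[1],1];return o+d*(h-o[2])/d[2]
E
python3 - <<'E'
import numpy as np,cv2
from h import *
for n in("top","scene"):
    c=dict(np.load(f"pics/{n}0.npz"));W=cloud(c)
    tb=(W[...,0]>.36)&(W[...,0]<.86)&(W[...,1]>-.62)&(W[...,1]<.3)
    print(n,"table z",np.nanmedian(W[...,2][tb]))
    m=(tb&(W[...,2]>.005)&(W[...,2]<.3)).astype(np.uint8)
    N,L,s,ce=cv2.connectedComponentsWithStats(m)
    for i in range(1,N):
        if s[i,4]<25: continue
        P=W[L==i];a,b=np.percentile(P[:,2],[50,97]);T=P[P[:,2]>b-.004]
        r=cv2.minAreaRect((P[:,:2]*1000).astype(np.float32))
        print(ce[i].round(),s[i,4],"med/top",a.round(4),b.round(4),"topc",T[:,:2].mean(0).round(4),"box",np.round(r[0]),np.round(r[1]),round(r[2]))
t=dict(np.load("pics/top0.npz"))["color"][:,:,::-1];s=dict(np.load("pics/scene0.npz"))["color"][:,:,::-1]
a=cv2.resize(t[170:300,180:400],(780,460),interpolation=cv2.INTER_CUBIC);cv2.imwrite("pics/ct.png",a)
b=cv2.resize(s[180:380,180:420],(720,600),interpolation=cv2.INTER_CUBIC);cv2.imwrite("pics/cs.png",b)
E
```

```text
top table z 0.0001738953805752598
[286. 146.] 854 med/top 0.0125 0.0186 topc [ 0.8239 -0.1015] box [ 803. -102.] [114.  76.] 1
[332. 146.] 654 med/top 0.045 0.0519 topc [ 0.7933 -0.2386] box [ 794. -242.] [100. 100.] 27
[239. 142.] 274 med/top 0.0307 0.0419 topc [0.8108 0.0365] box [810.  41.] [52. 47.] 87
[219. 145.] 275 med/top 0.0307 0.0429 topc [0.8003 0.0956] box [800.  97.] [46. 46.] 6
[375. 160.] 123 med/top 0.0083 0.0133 topc [ 0.7585 -0.3711] box [ 758. -371.] [ 14. 133.] 65
[166. 204.] 1267 med/top 0.056 0.2165 topc [0.5842 0.2077] box [626. 264.] [242. 124.] 36
[242. 187.] 491 med/top 0.0123 0.0178 topc [0.674  0.0263] box [675.  28.] [88. 55.] 57
[322. 191.] 611 med/top 0.0104 0.0168 topc [ 0.6606 -0.2119] box [ 662. -213.] [81. 86.] 90
[289. 192.] 389 med/top 0.0108 0.0172 topc [ 0.6615 -0.1084] box [ 659. -112.] [66. 66.] 38
[371. 212.] 226 med/top 0.0116 0.0165 topc [ 0.5992 -0.3555] box [ 597. -355.] [51. 47.] 29
[216. 223.] 134 med/top 0.0169 0.0338 topc [0.5643 0.1028] box [563. 102.] [35. 32.] 90
[350. 246.] 646 med/top 0.0106 0.0165 topc [ 0.4974 -0.2896] box [ 49
[... 1608 characters left out ...]
.] 210 med/top 0.0203 0.051 topc [ 0.4794 -0.1882] box [ 478. -184.] [41. 35.] 15
[376. 244.] 124 med/top 0.0128 0.0154 topc [ 0.3916 -0.3062] box [ 393. -306.] [47. 18.] 52
[198. 264.] 692 med/top 0.0122 0.0161 topc [0.6717 0.0309] box [672.  30.] [84. 56.] 58
[288. 279.] 443 med/top 0.0133 0.0163 topc [ 0.4846 -0.0726] box [485. -72.] [57. 63.] 39
[206. 307.] 297 med/top 0.021 0.0329 topc [0.5612 0.108 ] box [561. 106.] [34. 35.] 34
[257. 304.] 124 med/top 0.0168 0.0352 topc [0.4882 0.028 ] box [487.  29.] [22. 19.] 42
[124. 357.] 459 med/top 0.0178 0.0204 topc [0.598 0.289] box [603. 292.] [77. 29.] 11
[234. 360.] 466 med/top 0.0152 0.0181 topc [0.4348 0.1526] box [436. 153.] [48. 49.] 56
```

View pics/cs.png

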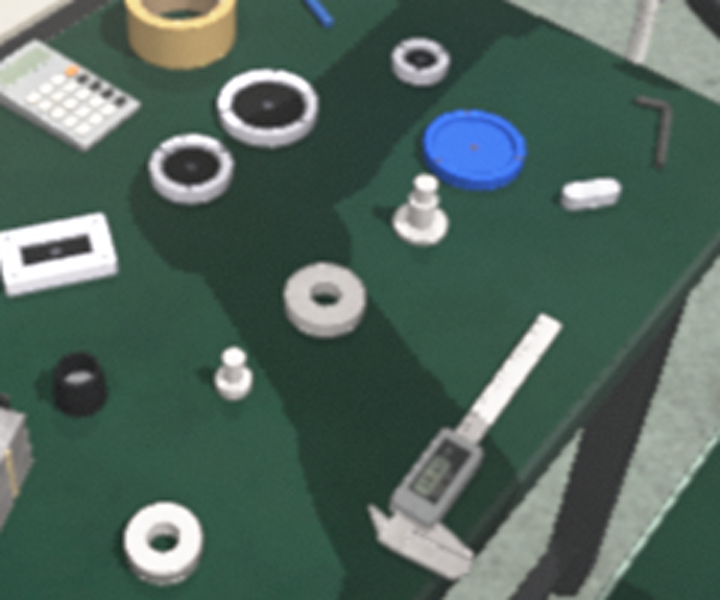

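View pics/ct.png

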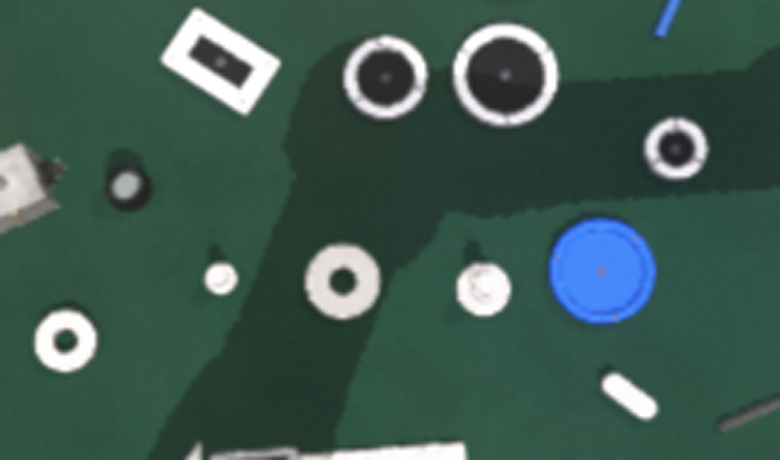

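The crops settle the rings. (277,249) in the full image is about 60 mm across, 14 mm high and has no band, so it is the bearing ring. (199,266) is about 48 mm across, taller and shows a dark band under its top, so it is the setting ring and stays. The blue dish also stays. Next I'll refine the centres from colour silhouettes, using rays from both views.

```bash
python3 - <<'E'
import numpy as np,cv2
from h import *
C={n:dict(np.load(f"pics/{n}0.npz")) for n in("top","scene")}
A=dict(shaft=(.480,-.190),ring=(.486,-.0743),pin=(.489,.0255),key=(.393,-.307),setting=(.436,.15),shaft_nest=(.659,-.109),ring_nest=(.661,-.211),pin_nest=(.597,-.353),key_nest=(.6735,.029))
for k,a in A.items():
    r=[]
    for n,c in C.items():
        g=c["color"].min(2);m=(g>95).astype(np.uint8)
        cs,_=cv2.findContours(m,cv2.RETR_EXTERNAL,cv2.CHAIN_APPROX_NONE)
        p=proj(c,[*a,.007])
        q=min(cs,key=lambda x:abs(cv2.pointPolygonTest(x,p,True)) if cv2.pointPolygonTest(x,p,True)<0 else 0)
        M=cv2.moments(cv2.convexHull(q));uv=(M["m10"]/M["m00"],M["m01"]/M["m00"])
        o=-c["R"].T@c["t"];d=ray(c,uv,0)-o;d/=np.linalg.norm(d);r.append((o,d,ray(c,uv,.007)))
        if "key" in k:
            w=np.array([ray(c,x[0],.014)[:2] for x in q]);b=cv2.minAreaRect((w*1000).astype(np.float32));print(k,n,np.round(b,1) if 0 else b)
    (o1,d1,a1),(o2,d2,a2)=r
    s=np.linalg.lstsq(np.stack([d1,-d2],1),o2-o1,rcond=None)[0];P=(o1+d1*s[0]+o2+d2*s[1])/2
    print(k,"top",a1[:2].round(4),"scene",a2[:2].round(4),"mean",((a1+a2)/2)[:2].round(4),"tri",P.round(4),"gap",np.linalg.norm(o1+d1*s[0]-o2-d2*s[1]).round(4))
E
```

```text
shaft top [ 0.4816 -0.1909] scene [ 0.4829 -0.1972] mean [ 0.4823 -0.1941] tri [ 0.4802 -0.1907  0.0143] gap 0.0017
ring top [ 0.4886 -0.075 ] scene [ 0.4857 -0.0743] mean [ 0.4872 -0.0747] tri [ 0.4879 -0.0755  0.0047] gap 0.0022
pin top [0.4903 0.026 ] scene [0.491  0.0236] mean [0.4906 0.0248] tri [0.4897 0.0256 0.0102] gap 0.0007
key top ((393.88690185546875, -308.23858642578125), (51.01271057128906, 20.905189514160156), 52.8033332824707)
key scene ((388.4988708496094, -302.029296875), (54.35577392578125, 32.383949279785156), 52.757293701171875)
key top [ 0.3941 -0.3098] scene [ 0.3916 -0.3088] mean [ 0.3928 -0.3093] tri [ 0.3933 -0.3106  0.0048] gap 0.0018
setting top [0.4385 0.1522] scene [0.4363 0.151 ] mean [0.4374 0.1516] tri [0.4375 0.1516 0.0071] gap 0.0025
shaft_nest top [ 0.6616 -0.1108] scene [ 0.6584 -0.1092] mean [ 0.66 -0.11] tri [ 0.6617 -0.1114  0.0036] gap 0.0018
ring_nest top [ 0.6643 -0.2126] scene [ 0.6606 -0.2101] mean [ 0.6624 -0.2113] tri [ 0.6645 -0.2134  0.0027] gap 0.0018
pin_nest top [ 0.6005 -0.3547] scene [ 0.5971 -0.3516] mean [ 0.5988 -0.3531] tri [ 0.6007 -0.356   0.0025] gap 0.0016
key_nest top ((673.7184448242188, 28.472583770751953), (90.94912719726562, 58.60893249511719), 57.4944953918457)
key_nest scene ((666.7083740234375, 32.7569580078125), (89.76127624511719, 69.67495727539062), 57.2984504699707)
key_nest top [0.6753 0.0291] scene [0.6713 0.0301] mean [0.6733 0.0296] tri [0.6751 0.0287 0.0034] gap 0.0025
```

```bash
python3 -m handwheel '[{"xyz":[0.0184,0.0365,-0.014],"angular":[0,0,0.77]},{"xyz":[0.0184,0.0365,-0.014],"angular":[0,0,0.77]},{"xyz":[0.0184,0.0365,-0.014],"angular":[0,0,0.77]},{"xyz":[0.0184,0.0365,-0.014],"angular":[0,0,0.77]},{"xyz":[0.0184,0.0365,-0.014],"angular":[0,0,0.77]},{"xyz":[0.0184,0.0365,-0.014],"angular":[0,0,0.77]},{"xyz":[0.0184,0.0365,-0.014],"angular":[0,0,0.77]},{"xyz":[0.0184,0.0365,-0.014],"angular":[0,0,0.77]},{"xyz":[0,0,0],"angular":[0,0,0]},{"xyz":[0,0,0],"angular":[0,0,0]}]' 0.4
```

```text
time_s: 1.35
ee_pos: [0.3927, -0.3104, 0.1193]
ee_rot: [0.895, 0.446, -0.0, 0.0]
wrist_force: [-0.2, -1.3, 0.1]
grip_width: 0.0514
grip_force: 0.0
```

```bash
python3 -m handwheel '[{"xyz":[0,0.001,-0.03],"angular":[0,0,0]},{"xyz":[0,0,-0.03],"angular":[0,0,0]},{"xyz":[0,0,-0.025],"angular":[0,0,0]},{"xyz":[0,0,-0.015],"angular":[0,0,0]},{"xyz":[0,0,-0.012],"angular":[0,0,0]},{"xyz":[0,0,0],"angular":[0,0,0]},{"xyz":[0,0,0],"angular":[0,0,0]}]' && python3 - <<'E'
from rig import ctrl
import cv2
from h import *
c=ctrl.read_camera("scene");o=ctrl.get_obs();p=proj(c,o["ee_pos"]).astype(int);print(p)
i=cv2.resize(c["color"][p[1]-70:p[1]+50,p[0]-80:p[0]+80,::-1],(720,540),interpolation=cv2.INTER_CUBIC);cv2.imwrite("pics/k1.png",i)
E
```

```text
time_s: 2.22
ee_pos: [0.3934, -0.3091, 0.0079]
ee_rot: [0.895, 0.446, 0.0, 0.0]
wrist_force: [0.7, -0.8, 0.9]
grip_width: 0.051
grip_force: 0.0
[375 243]
```

View pics/k1.png

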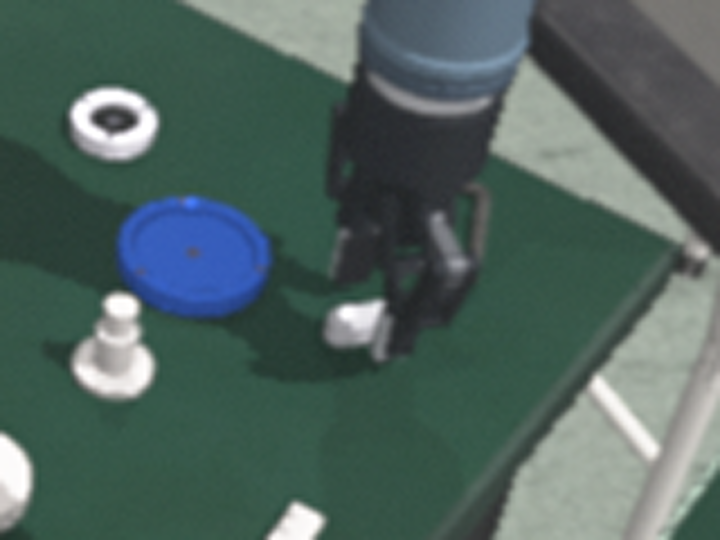

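The fingers straddle the key at (355,325) in the crop, so I'll close and lift.

```bash
python3 -m handwheel '[{"xyz":[0,0,-0.001],"angular":[0,0,0]},{"xyz":[0,0,0],"angular":[0,0,0]},{"xyz":[0,0,0],"angular":[0,0,0]},{"xyz":[0,0,0],"angular":[0,0,0]},{"xyz":[0,0,0],"angular":[0,0,0]},{"xyz":[0,0,0],"angular":[0,0,0]},{"xyz":[0,0,0.015],"angular":[0,0,0]},{"xyz":[0,0,0],"angular":[0,0,0]}]' 1
```

```text
time_s: 3.28
ee_pos: [0.3938, -0.3094, 0.0226]
ee_rot: [0.895, 0.446, 0.001, 0.001]
wrist_force: [-0.2, -0.5, -1.1]
grip_width: 0.0139
grip_force: 58.8
```

```bash
python3 -m handwheel '[{"xyz":[0,0,0.03],"angular":[0,0,0]},{"xyz":[0,0,0.04],"angular":[0,0,0]},{"xyz":[0,0,0.02],"angular":[0,0,0]},{"xyz":[0,0,0],"angular":[0,0,0]}]' && python3 - <<'E'
from rig import ctrl
import cv2
from h import *
I=[]
for n in("scene","top"):
    c=ctrl.read_camera(n);o=ctrl.get_obs();p=proj(c,o["ee_pos"]).astype(int)
    I.append(cv2.resize(c["color"][p[1]-40:p[1]+40,p[0]-40:p[0]+40,::-1],(400,400),interpolation=cv2.INTER_CUBIC))
cv2.imwrite("pics/k2.png",np.hstack(I))
E
```

```text
time_s: 3.78
ee_pos: [0.3939, -0.3095, 0.1126]
ee_rot: [0.895, 0.446, 0.001, 0.002]
wrist_force: [0.4, -0.9, -1.6]
grip_width: 0.0139
grip_force: 58.8
```

View pics/k2.png

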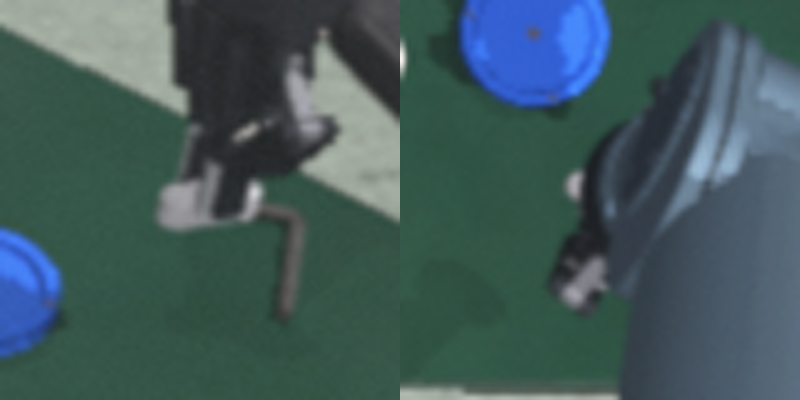

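```bash
python3 -m handwheel '[{"xyz":[0.028,0.0339,0],"angular":[0,0,0.09]},{"xyz":[0.028,0.0339,0],"angular":[0,0,0.09]},{"xyz":[0.028,0.0339,0],"angular":[0,0,0.09]},{"xyz":[0.028,0.0339,0],"angular":[0,0,0.09]},{"xyz":[0.028,0.0339,0],"angular":[0,0,0.09]},{"xyz":[0.028,0.0339,0],"angular":[0,0,0.09]},{"xyz":[0.028,0.0339,0],"angular":[0,0,0.09]},{"xyz":[0.028,0.0339,0],"angular":[0,0,0.09]},{"xyz":[0.028,0.0339,0],"angular":[0,0,0.09]},{"xyz":[0.028,0.0339,0],"angular":[0,0,0.09]},{"xyz":[0,0,-0.03],"angular":[0,0,0]},{"xyz":[0,0,0],"angular":[0,0,0]}]' && python3 -m handwheel '[{"xyz":[0,0,-0.02],"angular":[0,0,0]},{"xyz":[0,0,-0.015],"angular":[0,0,0]},{"xyz":[0,0,0],"angular":[0,0,0]}]'
```

```text
time_s: 5.38
ee_pos: [0.6697, 0.0302, 0.077]
ee_rot: [0.876, 0.482, -0.004, -0.001]
wrist_force: [0.0, 0.5, -1.1]
grip_width: 0.0138
grip_force: 58.8
time_s: 5.75
ee_pos: [0.6716, 0.0297, 0.0446]
ee_rot: [0.877, 0.481, -0.001, -0.001]
wrist_force: [-0.8, -0.7, -0.7]
grip_width: 0.0135
grip_force: 58.8
```

```bash
python3 - <<'E'
from rig import ctrl
import cv2
from h import *
I=[]
for n in("scene","top"):
    c=ctrl.read_camera(n);o=ctrl.get_obs();p=proj(c,o["ee_pos"]).astype(int)
    I.append(cv2.resize(c["color"][p[1]-40:p[1]+40,p[0]-40:p[0]+40,::-1],(400,400),interpolation=cv2.INTER_CUBIC))
cv2.imwrite("pics/k3.png",np.hstack(I))
E
```

```text
(no output)
```

View pics/k3.png

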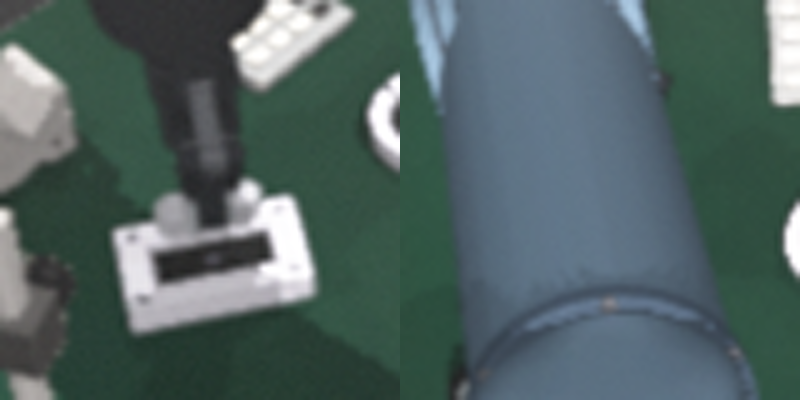

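```bash
python3 -m handwheel '[{"xyz":[0.001,0,-0.012],"angular":[0,0,0]},{"xyz":[0.001,0,-0.008],"angular":[0,0,0]},{"xyz":[0,0,-0.004],"angular":[0,0,0]},{"xyz":[0,0,-0.002],"angular":[0,0,0]},{"xyz":[0,0,0],"angular":[0,0,0]},{"xyz":[0,0,0],"angular":[0,0,0]}]'
```

```text
time_s: 6.6
ee_pos: [0.6752, 0.0303, 0.0206]
ee_rot: [0.877, 0.481, 0.0, 0.0]
wrist_force: [-0.1, 0.5, -1.0]
grip_width: 0.014
grip_force: 58.8
```

```bash
python3 -m handwheel '[{"xyz":[-0.001,-0.001,-0.002],"angular":[0,0,0]},{"xyz":[0,0,-0.001],"angular":[0,0,0]},{"xyz":[0,0,-0.001],"angular":[0,0,0]},{"xyz":[0,0,-0.0005],"angular":[0,0,0]},{"xyz":[0,0,0],"angular":[0,0,0]},{"xyz":[0,0,0],"angular":[0,0,0]}]'
```

```text
time_s: 7.35
ee_pos: [0.674, 0.0293, 0.0159]
ee_rot: [0.877, 0.481, -0.0, -0.0]
wrist_force: [-1.1, 0.1, 1.4]
grip_width: 0.0136
grip_force: 59.1
```

```bash
python3 -m handwheel '[{"xyz":[0,0,0],"angular":[0,0,0]},{"xyz":[0,0,0],"angular":[0,0,0]},{"xyz":[0,0,0],"angular":[0,0,0]},{"xyz":[0,0,0.01],"angular":[0,0,0]},{"xyz":[0,0,0.03],"angular":[0,0,0]},{"xyz":[0,0,0.04],"angular":[0,0,0]},{"xyz":[-0.04,0,0.01],"angular":[0,0,0]},{"xyz":[-0.048,-0.001,0],"angular":[0,0,0]},{"xyz":[-0.048,-0.001,0],"angular":[0,0,0]},{"xyz":[-0.048,-0.002,0],"angular":[0,0,0]},{"xyz":[0,0,0],"angular":[0,0,0]},{"xyz":[0,0,0],"angular":[0,0,0]}]' 0.4 && python3 - <<'E'
from rig import ctrl
import cv2
from h import *
I=[]
for n in("scene","top"):
    c=ctrl.read_camera(n);p=proj(c,[.6735,.029,.014]).astype(int)
    I.append(cv2.resize(c["color"][p[1]-40:p[1]+40,p[0]-40:p[0]+40,::-1],(400,400),interpolation=cv2.INTER_CUBIC))
cv2.imwrite("pics/k4.png",np.hstack(I))
E
```

```text
time_s: 8.85
ee_pos: [0.4914, 0.0254, 0.1067]
ee_rot: [0.877, 0.481, 0.001, 0.001]
wrist_force: [0.1, 0.1, 0.0]
grip_width: 0.0513
grip_force: 0.0
```

View pics/k4.png

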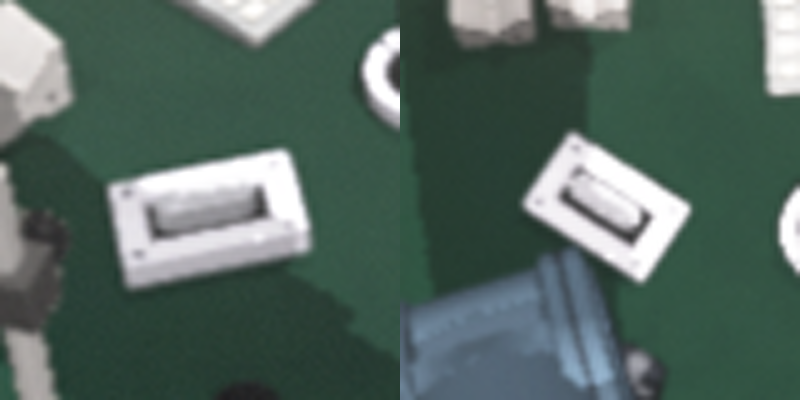

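The key sits in its pocket in both views. Next is the pin.

```bash
python3 -m handwheel '[{"xyz":[-0.001,0,-0.03],"angular":[0,0,0]},{"xyz":[0,0,-0.03],"angular":[0,0,0]},{"xyz":[0,0,-0.02],"angular":[0,0,0]},{"xyz":[0,0,-0.0095],"angular":[0,0,0]},{"xyz":[0,0,0],"angular":[0,0,0]},{"xyz":[0,0,0],"angular":[0,0,0]}]' && python3 -m handwheel '[{"xyz":[0,0,0],"angular":[0,0,0]},{"xyz":[0,0,0],"angular":[0,0,0]},{"xyz":[0,0,0],"angular":[0,0,0]},{"xyz":[0,0,0],"angular":[0,0,0]},{"xyz":[0,0,0],"angular":[0,0,0]}]' 1
```

```text
time_s: 9.7
ee_pos: [0.4899, 0.0254, 0.017]
ee_rot: [0.877, 0.481, 0.001, 0.0]
wrist_force: [0.1, -0.3, 0.4]
grip_width: 0.0515
grip_force: 0.0
time_s: 10.32
ee_pos: [0.4893, 0.0253, 0.0168]
ee_rot: [0.877, 0.481, 0.0, 0.0]
wrist_force: [-1.7, -0.4, 6.2]
grip_width: 0.0113
grip_force: 58.5
```

```bash
python3 -m handwheel '[{"xyz":[0,0,0.02],"angular":[0,0,0]},{"xyz":[0,0,0.035],"angular":[0,0,0]},{"xyz":[0,0,0.035],"angular":[0,0,0]},{"xyz":[0.0122,-0.042,0],"angular":[0,0,0]},{"xyz":[0.0122,-0.042,0],"angular":[0,0,0]},{"xyz":[0.0122,-0.042,0],"angular":[0,0,0]},{"xyz":[0.0122,-0.042,0],"angular":[0,0,0]},{"xyz":[0.0122,-0.042,0],"angular":[0,0,0]},{"xyz":[0.0122,-0.042,0],"angular":[0,0,0]},{"xyz":[0.0122,-0.042,0],"angular":[0,0,0]},{"xyz":[0.0122,-0.042,0],"angular":[0,0,0]},{"xyz":[0.0122,-0.042,0],"angular":[0,0,0]}]' && python3 -m handwheel '[{"xyz":[0,0,0],"angular":[0,0,0]},{"xyz":[0,0,-0.03],"angular":[0,0,0]},{"xyz":[0,0,-0.02],"angular":[0,0,0]},{"xyz":[0,0,0],"angular":[0,0,0]},{"xyz":[0,0,0],"angular":[0,0,0]}]'; python3 - <<'E'
from rig import ctrl
import cv2
from h import *
I=[]
for n in("scene","top"):
    c=ctrl.read_camera(n);p=proj(c,[.599,-.353,.03]).astype(int)
    I.append(cv2.resize(c["color"][p[1]-40:p[1]+40,p[0]-40:p[0]+40,::-1],(400,400),interpolation=cv2.INTER_CUBIC))
cv2.imwrite("pics/p1.png",np.hstack(I))
E
```

```text
time_s: 11.82
ee_pos: [0.5988, -0.354, 0.1062]
ee_rot: [0.877, 0.481, -0.0, -0.0]
wrist_force: [1.2, 0.1, -1.0]
grip_width: 0.0111
grip_force: 58.7
time_s: 12.45
ee_pos: [0.5993, -0.3526, 0.057]
ee_rot: [0.877, 0.481, 0.0, 0.0]
wrist_force: [-0.0, -0.7, -0.4]
grip_width: 0.0109
grip_force: 58.7
```

View pics/p1.png

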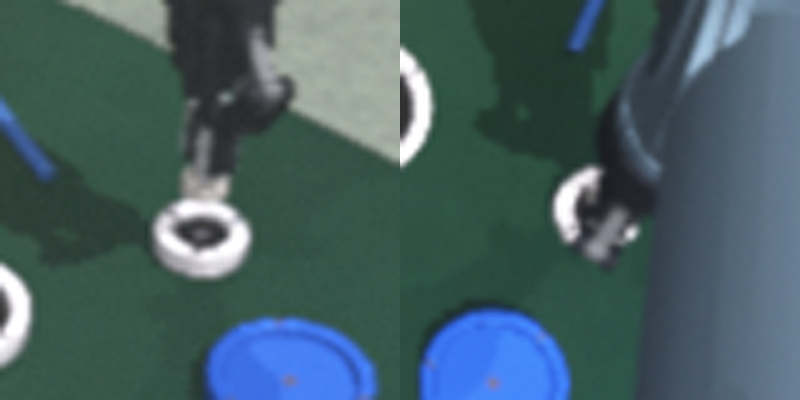

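```bash
python3 -m handwheel '[{"xyz":[0,0,-0.014],"angular":[0,0,0]},{"xyz":[0,0,-0.009],"angular":[0,0,0]},{"xyz":[0,0,-0.005],"angular":[0,0,0]},{"xyz":[0,0,0],"angular":[0,0,0]},{"xyz":[0,0,-0.0015],"angular":[0,0,0]},{"xyz":[0,0,-0.001],"angular":[0,0,0]},{"xyz":[0,0,0],"angular":[0,0,0]},{"xyz":[0,0,0],"angular":[0,0,0]}]'
```

```text
time_s: 13.55
ee_pos: [0.599, -0.3529, 0.026]
ee_rot: [0.877, 0.481, 0.0, 0.0]
wrist_force: [0.5, 0.3, 0.2]
grip_width: 0.0109
grip_force: 58.8
```

```bash
python3 -m handwheel '[{"xyz":[0,0,-0.0007],"angular":[0,0,0]},{"xyz":[0,0,0],"angular":[0,0,0]},{"xyz":[0,0,0],"angular":[0,0,0]}]'; python3 -m handwheel '[{"xyz":[0,0,0],"angular":[0,0,0]},{"xyz":[0,0,0],"angular":[0,0,0]},{"xyz":[0,0,0],"angular":[0,0,0]},{"xyz":[0,0,0.02],"angular":[0,0,0]},{"xyz":[0,0,0.03],"angular":[0,0,0]},{"xyz":[0,0,0.02],"angular":[0,0,0]},{"xyz":[-0.029,0.04,0],"angular":[0,0,0]},{"xyz":[-0.03,0.041,0],"angular":[0,0,0]},{"xyz":[-0.03,0.041,0],"angular":[0,0,0]},{"xyz":[-0.029,0.04,0],"angular":[0,0,0]},{"xyz":[0,0,0],"angular":[0,0,0]},{"xyz":[0,0,0],"angular":[0,0,0]}]' 0.4; python3 - <<'E'
from rig import ctrl
import cv2
from h import *
I=[]
for n in("scene","top"):
    c=ctrl.read_camera(n);p=proj(c,[.54,-.27,.03]).astype(int)
    I.append(cv2.resize(c["color"][p[1]-60:p[1]+60,p[0]-65:p[0]+65,::-1],(400,369),interpolation=cv2.INTER_CUBIC))
cv2.imwrite("pics/p2.png",np.hstack(I))
E
```

```text
time_s: 13.92
ee_pos: [0.599, -0.3528, 0.0259]
ee_rot: [0.877, 0.481, 0.0, 0.0]
wrist_force: [-1.6, 0.4, 4.3]
grip_width: 0.011
grip_force: 59.5
time_s: 15.42
ee_pos: [0.4818, -0.1915, 0.096]
ee_rot: [0.877, 0.481, 0.001, 0.001]
wrist_force: [-0.1, -0.9, 0.2]
grip_width: 0.051
grip_force: 0.0
```

View pics/p2.png

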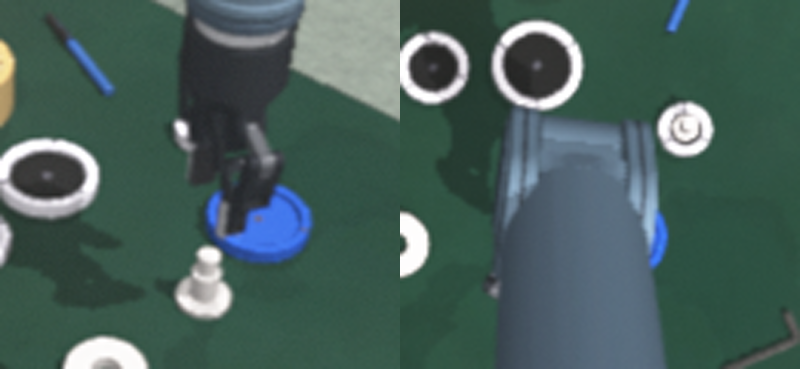

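The pin stands centred in its nest at (685,128) in the crop. Next is the shaft.

```bash
python3 -m handwheel '[{"xyz":[-0.001,0,-0.025],"angular":[0,0,0]},{"xyz":[0,0,-0.025],"angular":[0,0,0]},{"xyz":[0,0,-0.02],"angular":[0,0,0]},{"xyz":[0,0,-0.0125],"angular":[0,0,0]},{"xyz":[0,0,0],"angular":[0,0,0]},{"xyz":[0,0,0],"angular":[0,0,0]}]' && python3 -m handwheel '[{"xyz":[0,0,0],"angular":[0,0,0]},{"xyz":[0,0,0],"angular":[0,0,0]},{"xyz":[0,0,0],"angular":[0,0,0]},{"xyz":[0,0,0],"angular":[0,0,0]},{"xyz":[0,0,0],"angular":[0,0,0]}]' 1
```

```text
time_s: 16.27
ee_pos: [0.4804, -0.1911, 0.0132]
ee_rot: [0.877, 0.481, 0.0, 0.0]
wrist_force: [-0.4, 0.0, 0.3]
grip_width: 0.0512
grip_force: 0.0
time_s: 16.9
ee_pos: [0.4803, -0.191, 0.0135]
ee_rot: [0.877, 0.481, 0.0, 0.001]
wrist_force: [-1.0, 1.3, 5.4]
grip_width: 0.0198
grip_force: 58.7
```

```bash
python3 -m handwheel '[{"xyz":[0,0,0.015],"angular":[0,0,0]},{"xyz":[0,0,0.03],"angular":[0,0,0]},{"xyz":[0,0,0.02],"angular":[0,0,0]},{"xyz":[0.036,0.0162,0],"angular":[0,0,0]},{"xyz":[0.036,0.0162,0],"angular":[0,0,0]},{"xyz":[0.036,0.0162,0],"angular":[0,0,0]},{"xyz":[0.036,0.0162,0],"angular":[0,0,0]},{"xyz":[0.036,0.0162,0],"angular":[0,0,0]},{"xyz":[0,0,0],"angular":[0,0,0]},{"xyz":[0,0,-0.02],"angular":[0,0,0]},{"xyz":[0,0,-0.015],"angular":[0,0,0]},{"xyz":[0,0,0],"angular":[0,0,0]}]'; python3 - <<'E'
from rig import ctrl
import cv2
from h import *
I=[]
for n in("scene","top"):
    c=ctrl.read_camera(n);p=proj(c,[.66,-.11,.03]).astype(int)
    I.append(cv2.resize(c["color"][p[1]-40:p[1]+40,p[0]-40:p[0]+40,::-1],(400,400),interpolation=cv2.INTER_CUBIC))
cv2.imwrite("pics/s1.png",np.hstack(I))
E
```

```text
time_s: 18.4
ee_pos: [0.6573, -0.1103, 0.0402]
ee_rot: [0.877, 0.481, -0.002, -0.001]
wrist_force: [0.1, -0.4, -1.8]
grip_width: 0.0196
grip_force: 59.2
```

View pics/s1.png

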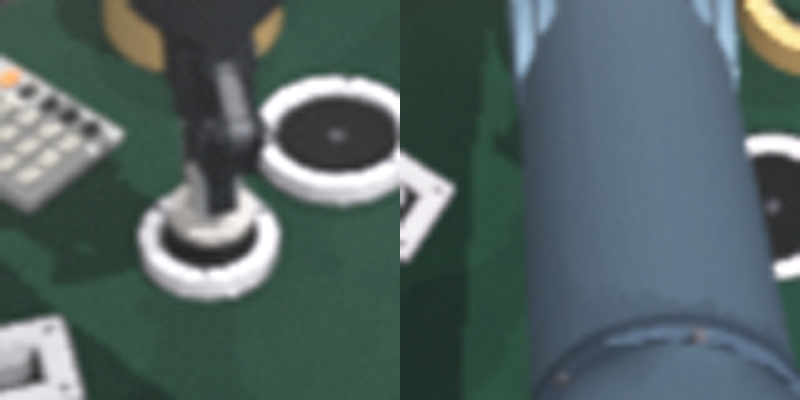

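```bash
python3 -m handwheel '[{"xyz":[0,0,-0.004],"angular":[0,0,0]},{"xyz":[0,0,-0.004],"angular":[0,0,0]},{"xyz":[0,0,-0.004],"angular":[0,0,0]},{"xyz":[0,0,-0.003],"angular":[0,0,0]},{"xyz":[0,0,0],"angular":[0,0,0]},{"xyz":[0,0,0],"angular":[0,0,0]}]'
```

```text
time_s: 19.25
ee_pos: [0.6599, -0.1097, 0.0277]
ee_rot: [0.877, 0.481, 0.0, 0.0]
wrist_force: [0.6, -0.3, -1.3]
grip_width: 0.0195
grip_force: 59.3
```

```bash
python3 -m handwheel '[{"xyz":[0,0,-0.003],"angular":[0,0,0]},{"xyz":[0,0,-0.0015],"angular":[0,0,0]},{"xyz":[0,0,-0.0008],"angular":[0,0,0]},{"xyz":[0,0,-0.0004],"angular":[0,0,0]},{"xyz":[0,0,0],"angular":[0,0,0]},{"xyz":[0,0,0],"angular":[0,0,0]}]'
```

```text
time_s: 20.0
ee_pos: [0.6597, -0.1097, 0.0226]
ee_rot: [0.877, 0.481, -0.0, -0.0]
wrist_force: [-3.3, 0.8, 5.1]
grip_width: 0.0198
grip_force: 60.1
```

```bash
python3 -m handwheel '[{"xyz":[0,0,0],"angular":[0,0,0]},{"xyz":[0,0,0],"angular":[0,0,0]},{"xyz":[0,0,0],"angular":[0,0,0]},{"xyz":[0,0,0.02],"angular":[0,0,0]},{"xyz":[0,0,0.03],"angular":[0,0,0]},{"xyz":[0,0,0.03],"angular":[0,0,0]},{"xyz":[-0.043,0.0087,0],"angular":[0,0,0]},{"xyz":[-0.043,0.0087,0],"angular":[0,0,0]},{"xyz":[-0.043,0.0087,0],"angular":[0,0,0]},{"xyz":[-0.043,0.0087,0],"angular":[0,0,0]},{"xyz":[0,0,0],"angular":[0,0,0]},{"xyz":[0,0,0],"angular":[0,0,0]}]' 0.4; python3 -m handwheel '[{"xyz":[0,0,-0.03],"angular":[0,0,0]},{"xyz":[0,0,-0.02],"angular":[0,0,0]},{"xyz":[0,0,0],"angular":[0,0,0]},{"xyz":[0,0,0],"angular":[0,0,0]}]' 0
```

```text
time_s: 21.5
ee_pos: [0.4895, -0.0751, 0.1032]
ee_rot: [0.877, 0.481, 0.001, 0.001]
wrist_force: [0.9, 0.6, 0.5]
grip_width: 0.0514
grip_force: 0.0
time_s: 22.0
ee_pos: [0.4892, -0.075, 0.0527]
ee_rot: [0.877, 0.481, 0.001, 0.0]
wrist_force: [0.4, 0.7, 0.5]
grip_width: 0.0851
grip_force: 0.0
```

```bash
python3 -m handwheel '[{"xyz":[-0.002,0,-0.022],"angular":[0,0,0]},{"xyz":[0,0,-0.016],"angular":[0,0,0]},{"xyz":[0,0,-0.008],"angular":[0,0,0]},{"xyz":[0,0,-0.0045],"angular":[0,0,0]},{"xyz":[0,0,0],"angular":[0,0,0]},{"xyz":[0,0,0],"angular":[0,0,0]}]'; python3 -m handwheel '[{"xyz":[0,0,0],"angular":[0,0,0]},{"xyz":[0,0,0],"angular":[0,0,0]},{"xyz":[0,0,0],"angular":[0,0,0]},{"xyz":[0,0,0],"angular":[0,0,0]},{"xyz":[0,0,0],"angular":[0,0,0]}]' 1; python3 - <<'E'
from rig import ctrl
import cv2
from h import *
I=[]
for q in([.487,-.075,.03],[.66,-.11,.03]):
    c=ctrl.read_camera("scene");p=proj(c,q).astype(int)
    I.append(cv2.resize(c["color"][p[1]-40:p[1]+40,p[0]-40:p[0]+40,::-1],(400,400),interpolation=cv2.INTER_CUBIC))
cv2.imwrite("pics/r1.png",np.hstack(I))
E
```

```text
time_s: 22.75
ee_pos: [0.4862, -0.0749, 0.0018]
ee_rot: [0.877, 0.481, 0.0, 0.0]
wrist_force: [0.7, 0.5, -0.4]
grip_width: 0.0848
grip_force: 0.0
time_s: 23.38
ee_pos: [0.4861, -0.075, 0.0024]
ee_rot: [0.877, 0.481, 0.0, 0.0]
wrist_force: [-3.6, -0.4, 11.6]
grip_width: 0.0564
grip_force: 64.2
```

View pics/r1.png

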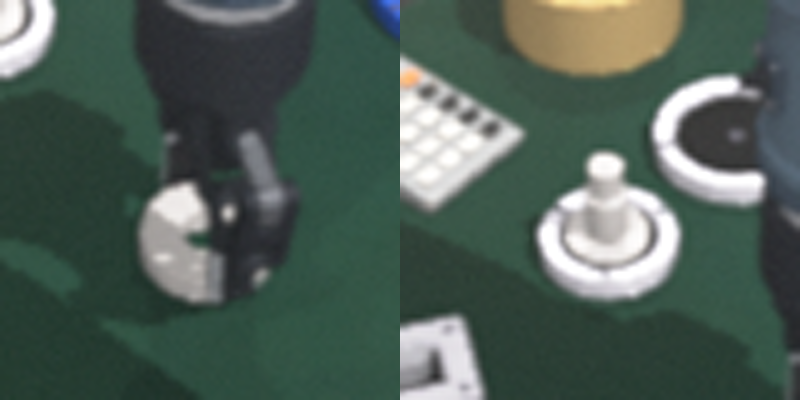

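```bash
python3 -m handwheel '[{"xyz":[0,0,0.01],"angular":[0,0,0]},{"xyz":[0,0,0.02],"angular":[0,0,0]},{"xyz":[0,0,0.03],"angular":[0,0,0]},{"xyz":[0,0,0.02],"angular":[0,0,0]},{"xyz":[0.0352,-0.0272,0],"angular":[0,0,0]},{"xyz":[0.0352,-0.0272,0],"angular":[0,0,0]},{"xyz":[0.0352,-0.0272,0],"angular":[0,0,0]},{"xyz":[0.0352,-0.0272,0],"angular":[0,0,0]},{"xyz":[0.0352,-0.0272,0],"angular":[0,0,0]},{"xyz":[0,0,0],"angular":[0,0,0]},{"xyz":[0,0,-0.025],"angular":[0,0,0]},{"xyz":[0,0,-0.02],"angular":[0,0,0]}]'; python3 -m handwheel '[{"xyz":[0,0,0],"angular":[0,0,0]},{"xyz":[0,0,0],"angular":[0,0,0]}]'; python3 - <<'E'
from rig import ctrl
import cv2
from h import *
I=[]
for n in("scene","top"):
    c=ctrl.read_camera(n);p=proj(c,[.662,-.211,.03]).astype(int)
    I.append(cv2.resize(c["color"][p[1]-40:p[1]+40,p[0]-40:p[0]+40,::-1],(400,400),interpolation=cv2.INTER_CUBIC))
cv2.imwrite("pics/r2.png",np.hstack(I))
E
```

```text
time_s: 24.98
ee_pos: [0.6607, -0.2101, 0.0353]
ee_rot: [0.877, 0.481, -0.001, -0.001]
wrist_force: [0.2, -0.3, -1.5]
grip_width: 0.0564
grip_force: 68.6
time_s: 25.22
ee_pos: [0.6621, -0.2107, 0.037]
ee_rot: [0.877, 0.481, 0.0, 0.0]
wrist_force: [0.3, -0.0, -1.0]
grip_width: 0.0565
grip_force: 68.6
```

View pics/r2.png

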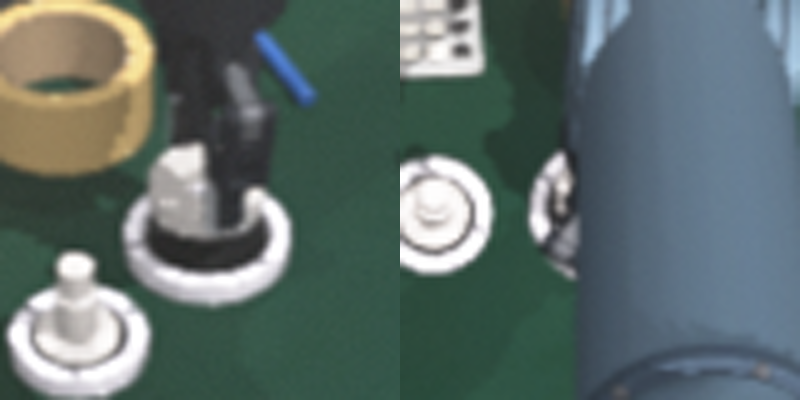

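```bash
python3 -m handwheel '[{"xyz":[0,0,-0.01],"angular":[0,0,0]},{"xyz":[0,0,-0.007],"angular":[0,0,0]},{"xyz":[0,0,-0.004],"angular":[0,0,0]},{"xyz":[0,0,-0.002],"angular":[0,0,0]},{"xyz":[0,0,-0.001],"angular":[0,0,0]},{"xyz":[0,0,-0.001],"angular":[0,0,0]},{"xyz":[0,0,0],"angular":[0,0,0]},{"xyz":[0,0,0],"angular":[0,0,0]}]'
```

```text
time_s: 26.32
ee_pos: [0.662, -0.211, 0.0117]
ee_rot: [0.877, 0.481, 0.0, 0.0]
wrist_force: [-1.4, 0.5, -0.0]
grip_width: 0.0566
grip_force: 69.0
```

```bash
python3 -m handwheel '[{"xyz":[0,0,-0.0006],"angular":[0,0,0]},{"xyz":[0,0,0],"angular":[0,0,0]},{"xyz":[0,0,0],"angular":[0,0,0]}]'; python3 -m handwheel '[{"xyz":[0,0,0],"angular":[0,0,0]},{"xyz":[0,0,0],"angular":[0,0,0]},{"xyz":[0,0,0],"angular":[0,0,0]},{"xyz":[0,0,0.02],"angular":[0,0,0]},{"xyz":[0,0,0.04],"angular":[0,0,0]},{"xyz":[0,0,0.04],"angular":[0,0,0]},{"xyz":[-0.04,-0.05,0.02],"angular":[0,0,0]},{"xyz":[-0.04,-0.05,0.02],"angular":[0,0,0]},{"xyz":[-0.04,-0.05,0.02],"angular":[0,0,0]},{"xyz":[-0.04,-0.05,0.02],"angular":[0,0,0]},{"xyz":[-0.04,-0.05,0],"angular":[0,0,0]},{"xyz":[0,0,0],"angular":[0,0,0]}]' 0; python3 - <<'E'
from rig import ctrl
import cv2
from h import *
A=dict(shaft=(.660,-.110,.059),ring=(.662,-.211,.023),pin=(.599,-.353,.043),key=(.6735,.029,.023),setting=(.4374,.1516,.016))
for n in("top","scene"):
    c=ctrl.read_camera(n);W=cloud(c)
    for k,(x,y,h) in A.items():
        m=(np.hypot(W[...,0]-x,W[...,1]-y)<.05)&(abs(W[...,2]-h)<.005)
        P=W[m];print(n,k,len(P),P.mean(0).round(4) if len(P) else"", "expect",x,y,h)
    if n=="top": cv2.imwrite("pics/f.png",cv2.resize(c["color"][165:285,190:400,::-1],(790,451),interpolation=cv2.INTER_CUBIC))
print(ctrl.get_obs()["ee_pos"])
E
```

```text
time_s: 26.7
ee_pos: [0.662, -0.211, 0.0116]
ee_rot: [0.877, 0.481, 0.0, 0.0]
wrist_force: [-1.3, 0.4, 5.3]
grip_width: 0.0563
grip_force: 69.8
time_s: 28.2
ee_pos: [0.4681, -0.4529, 0.187]
ee_rot: [0.879, 0.477, -0.002, 0.002]
wrist_force: [-0.0, 0.1, -0.6]
grip_width: 0.0854
grip_force: 0.0
top shaft 27 [ 0.6601 -0.1113  0.0584] expect 0.66 -0.11 0.059
top ring 264 [ 0.6616 -0.2122  0.0225] expect 0.662 -0.211 0.023
top pin 20 [ 0.5984 -0.3523  0.0427] expect 0.599 -0.353 0.043
top key 93 [0.6739 0.0262 0.0221] expect 0.6735 0.029 0.023
top setting 175 [0.4375 0.149  0.0157] expect 0.4374 0.1516 0.016
scene shaft 28 [ 0.6579 -0.1071  0.0582] expect 0.66 -0.11 0.059
scene ring 259 [ 0.66   -0.2073  0.0221] expect 0.662 -0.211 0.023
scene pin 18 [ 0.5976 -0.3489  0.0421] expect 0.599 -0.353 0.043
scene key 122 [0.6714 0.0308 0.022 ] expect 0.6735 0.029 0.023
scene setting 400 [0.4347 0.1536 0.0155] expect 0.4374 0.1516 0.016
[ 0.4733895  -0.44674901  0.18658606]
```

View pics/f.png

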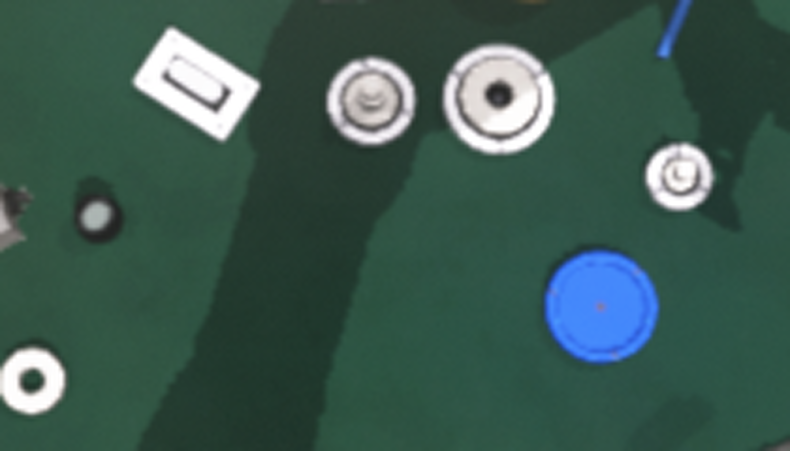

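All four parts are seated in their nests, centred to within a few millimetres and at the expected heights. The setting ring and the blue dish are where they were.

```bash
python3 -m handwheel '[{"xyz":[0,0,0],"angular":[0,0,0]},{"xyz":[0,0,0],"angular":[0,0,0]}]'; python3 -c "
from rig import ctrl
print(ctrl.close_job())"
```

```text
time_s: 28.55
ee_pos: [0.4749, -0.4447, 0.1855]
ee_rot: [0.876, 0.482, 0.0, -0.0]
wrist_force: [0.9, 0.2, 0.1]
grip_width: 0.0858
grip_force: 0.0
the job is handed in; nothing more can be done
None
```

I put the flanged shaft, bearing ring, stepped pin and parallel key into their own nests, seated and released, left the setting ring where it was, and handed the job in at about 28.6 s; no verdict came back.

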